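# Set a bench sensor simulator by its two edge thumbwheels

### The arm

A 6-joint arm with a two-finger parallel gripper is mounted at the origin on a cart in front of the work surface, level with it; the furniture and walls round the work are solid. World frame = base frame: x ahead of the robot, y to its left, z up, the work surface at z = 0. Lengths are in m, angles in rad, forces in N, time in s.
With the tool pointing down it reaches from about 0.25 to 0.775 m from the base axis. Payload 4 kg.
Tool frame: the origin (TCP) lies on the mounting face of the last link; the fingertips stand 173 mm ahead of it and the grasp point (between the pads) lies 155 mm ahead of it; z points along the fingers, y is the line along which they close (so a half turn about z gives the same grasp; the last joint's range is limited). The gripper opens to 85 mm and grips with 20 to 120 N. Pads are 22 mm wide; open, the fingers measure 114 mm over their backs; the gripper's body (76 mm by 85 mm) begins 54 mm behind the grasp point. The pads swing forward as they close: fully open they stand 13 mm farther back than shut.
Start: joints at [-1.287, 0.087, 1.371, -0, 1.684, -0.103], TCP at [0.207, -0.509, 0.405] pointing down, gripper open.
Joint ranges: [-3.1, 3.1], [-0.76, 2.03], [0.27, 2.55], [-1.08, 4.22], [0.17, 2.65], [-2.57, 2.57]. Speed limits (rad/s): [2.79, 2.79, 3.14, 3.14, 3.14, 3.14].

### API

Orientations are given as a unit quaternion [x, y, z, w].
In Python, from plant import * gives the robot as it stands.
- The arm moves only by the shell command python3 -m creep 'ROWS' [OPENING]. ROWS is text: rows parted by semicolons, each of 4 numbers parted by spaces: the shift along the tool's x, y, z in m, then the turn about the tool's z in rad. In form: tx ty tz yaw; .... A call has 1 to 12 rows; each row shifts and turns the commanded pose from where the row before left it, along the tool's axes as they then stand; what a row does not reach is not made up. A row lasts 1/8 s, in which the tool goes at most 62.5 mm and 10.7 degrees, less where a joint would pass 70% of its speed; a pose out of reach is approached as far as the arm can. A call is refused whole if a number of a shift passes 0.0625 or a number of a turn 0.188, either way. A call with a gripper value outside its range is refused whole. OPENING is the opening in per cent of the stroke, from 0 (shut) to 100 (fully open), set as the call begins (- or left out, the last holds). The fingers move at their own pace and stop on an object; the grip force is fixed at half the most. Time passes only in rows, so rows that do not move let the fingers close. It gives the time, the measured TCP pose, the force, the opening and the grip force at its end, in the units of the state.
- get_state(): the state, without advancing time (a new reading comes with each control period).
- get_image(name): name is "scene" or "top" or "wrist"; returns a dict with "img" (400x640x3 uint8, red, green, blue), "z_map" (400x640 float32, m along the optical axis (not along the pixel's ray), 0 where there is no reading), "vfov" (degrees; the focal length in pixels is half the picture's height over the tangent of half this angle, whatever the lens; pixels are square), "cx", "cy" (the principal point, pixels), "k1" (the pictures are not rectified: a ray, as slopes to the right and down, at radius r is drawn at 1 + k1 r^2 times it, then the intrinsics apply), "R" (3x3) and "t" (3): a world point X has camera coordinates R X + t; the wrist camera has in their place "tool_from_camera" (4x4, takes a point from camera to tool coordinates, whose origin is the TCP and whose axes are the flange's). Camera axes: x right, y down, z forward; pixel columns grow to the right and rows downward; lengths in m; the calibration is good to about 2 mm. A picture is of the moment at which its call begins: read the wrist's pose just before it.
- finish_job(): hands the job in; it is judged then, once.
The state is a dict: "time_s": time; "joint_positions": joint angles; "joint_velocities": joint speeds; "joint_torque": joint torques, N m; "eef_pos": TCP position; "tool_rot": TCP orientation; "ft_force": force on the tool from outside, world axes, zero at the start; "wrist_torque": the same for the moment, N m; "opening": finger opening in m; "finger_force": force on a finger pad.
Only numpy, scipy, OpenCV 4.12 (cv2) and the standard library are available. Lean on these libraries where they do the work, as an engineer would, in place of code of your own. Each camera call takes 0.05 s, during which the arm holds its last target. There are 200 camera calls.

### The job

Someone stood the flux pot on the panel of the sensor simulator, in the way of its sliding guard: stand it upright in the small open tray. Then roll each of the two edge thumbwheels with a fingertip until its pointer stands level with the setpoint flag of its own scale, and leave the guard slid all the way to the right, fully over the right-hand wheel. Do not knock over or push about the other things on the desk.

Things in the scene. Friction and masses are not known exactly. Their poses are not given: they have to be found in the camera images.
- simulator: Flat grey instrument case fixed to the desk, 130 mm deep (x), 210 mm wide (y), level top panel 55 mm above the desk; origin at the centre of its underside, x away from the operator, y to the left. On the panel: two black ribbed thumbwheels in narrow slots, an 80 x 20 mm scale slot along x outside each wheel (y = +77 and -77 mm), a sliding guard. Free front strip: x = -65 to -12 mm
- left_wheel_top (a point): Top of the left thumbwheel (unpressed), 62 mm above the desk, at x = +18, y = +45 mm of the simulator. Upright disc of radius 30 mm, 10 mm wide, axle along the simulator's y; only its top 7 mm (43 mm of chord along x) stands above the panel. Spring-mounted: yields down at most 4 mm, starting at 2 N, 1 N more per mm
- right_wheel_top (a point): Top of the right thumbwheel, at x = +18, y = -45 mm of the simulator; as the left one
- left_wheel (a joint): Turn of the left wheel, rad, stops at -1.4 and 1.4; grows when its top rolls towards the simulator's +x. +1 rad moves its pointer 25 mm towards +x. A fingertip that presses it down 1 to 3 mm and then moves along x rolls it by friction, 30 mm per rad (1 N at the rim); it stays where it is left
- right_wheel (a joint): Turn of the right wheel, as the left one
- left_pointer: Pointer of the left scale: white bar 4 mm (x) by 10 mm (y), 1 mm below the panel in the half of the scale slot nearer the wheel; origin at its centre; slides along the simulator's x, driven by the wheel, and dips with the wheel while that is pressed. It cannot be touched
- right_pointer: Pointer of the right scale, as the left one
- left_flag: Setpoint flag of the left scale: metal diamond-nosed tab, 8.5 mm along x, in the outer half of the same slot, its nose towards the pointer; origin at the tip of its nose, axes as the simulator. The pointer is level with it when both have the same x in the simulator's frame. It cannot be touched
- right_flag: Setpoint flag of the right scale, as the left one
- guard (a joint): Slide of the guard, m: 0 with the guard centred over the left wheel, 0.090 (end stop) centred over the right wheel; moves towards the simulator's -y, about 1 N of friction, stays where it is left
- guard_fin (a point): Top centre of the guard's fin, 81 mm above the desk. The guard is a metal hood, 58 mm (x) by 36 mm (y), top 13 mm above the panel, hiding the wheel under it. The fin, in front of the hood at x = -29.5 mm of the simulator, is an upright plate 36 mm (x) by 8 mm (y), from 2 to 26 mm above the panel; push or pinch it to slide the guard
- flux_pot: Round pot, 47 mm diameter, 41 mm high, orange with a black cap; origin at the centre of its underside. It starts upright on the front strip of the panel, to the right of the guard's fin
- tray: Small square open grey tray fixed to the desk, 115 x 115 mm outside, 24 mm high, walls and floor about 3 mm; origin at the centre of its underside
- dropper: Bystander: brown dropper bottle, 33 mm diameter, 102 mm high, upright on the desk between simulator and tray; origin at the centre of its underside
- paint_marker: Bystander: paint marker standing upright on the desk, 26 mm diameter, 122 mm high; origin at the centre of its underside
- spool: Bystander: solder spool lying on the desk, 55 mm wide, 28 mm high; origin at the centre of its underside
- marker: Bystander: white and blue pen, 135 mm long, lying on the desk to the right of the simulator; origin at the centre of its underside
Mind the look-alikes: they are no part of the job. Leave any red look-alike of the flux_pot alone.

How it is judged:
At the end, for the whole second after the job is handed in: Each pointer is within 4 mm of its flag along the scale, the guard is within 8 mm of its right-hand end stop (over the right wheel), and the flux pot stands upright (within 0.1 rad) and still on the floor of the tray (x of left_pointer in the frame of left_flag between -0.004 and 0.004 m and x of right_pointer in the frame of right_flag between -0.004 and 0.004 m and value of joint guard above 0.082 m and x of flux_pot in the frame of tray between -0.04 and 0.04 m and y of flux_pot in the frame of tray between -0.04 and 0.04 m and height (world z) of flux_pot below 0.01 m and angle between flux_pot's own z axis and vertical below 0.1 rad and linear speed of flux_pot below 0.02 m/s); the robot touches nothing.
It fails at once if the flux pot is tipped over (angle between flux_pot's own z axis and vertical above 0.7 rad).
It fails at once if a bystander is knocked over or pushed more than 25 mm (distance of any of dropper, paint_marker, spool, marker from where it was at the start of the episode above 0.025 m or angle between any of dropper, paint_marker's own z axis and vertical above 0.5 rad).
It also fails if it takes over 67 s, if anything falls off the work surface, if the arm or the gripper's body presses on something with over 40 N, if the wrist force passes 120 N, or if a joint passes its speed limit or range.

## Working session

There is one attempt and no reset: what is moved stays moved. The work goes in short steps, Python scripts to look and compute and a shell command to move; the robot and the scene stay as the last step left them, time stands still between calls to the robot, and variables do not carry over. Pictures are saved under pics/ and viewed, at most 10 in all, crops included, and the job is handed in when it is done.

```bash
mkdir -p pics; ls
cat > h.py <<'E'
import numpy as np, cv2
from plant import *
from scipy.spatial.transform import Rotation as Ro
def K(d):
    f=d["img"].shape[0]/2/np.tan(np.radians(d["vfov"])/2); return f
def ray(d,uv):
    f=K(d); s=np.array([(uv[0]-d["cx"])/f,(uv[1]-d["cy"])/f]); q=s.copy()
    for _ in range(20): q=s/(1+d["k1"]*(q@q))
    return np.array([q[0],q[1],1.])
def cam(d,st=None):
    # returns camera->world R, origin
    if "R" in d:
        R=np.array(d["R"]).T; return R,-R@np.array(d["t"])
    T=np.array(d["tool_from_camera"]); Rt=Ro.from_quat(st["tool_rot"]).as_matrix()
    return Rt@T[:3,:3], Rt@T[:3,3]+np.array(st["eef_pos"])
def onplane(d,uv,z,st=None):
    R,o=cam(d,st); v=R@ray(d,uv); return o+v*(z-o[2])/v[2]
def depthpt(d,uv,st=None):
    R,o=cam(d,st); return o+R@ray(d,uv)*d["z_map"][int(uv[1]),int(uv[0])]
def proj(d,X,st=None):
    R,o=cam(d,st); c=R.T@(np.asarray(X)-o); q=c[:2]/c[2]; q=q*(1+d["k1"]*(q@q)); return q*K(d)+[d["cx"],d["cy"]]
def save(n,im): cv2.imwrite("pics/"+n,cv2.cvtColor(np.ascontiguousarray(im),cv2.COLOR_RGB2BGR))
E
python3 - <<'E'
from h import *
import pickle
st=get_state(); print(st["eef_pos"],st["tool_rot"],st["time_s"],st["opening"])
for n in ("scene","top"):
    d=get_image(n); pickle.dump(d,open(n+".pkl","wb")); save(n+"0.png",d["img"]); print(n,d["vfov"],d["cx"],d["cy"],d["k1"],cam(d)[1])
E
```

```text
pics
[ 0.2074424  -0.50925565  0.40350339] [ 9.81356823e-01  1.92191235e-01 -8.78923509e-05 -1.14318514e-03] 0.0 0.08561636845717813
scene 44.33066373272594 322.6219317312527 190.37604317198026 -0.14965073161501516 [-0.21927174  0.75670817  0.64007355]
top 50.86565980738643 319.6809243090166 198.29903772088423 -0.049056097277548685 [ 0.33492382 -0.18406923  1.1235251 ]
```

View pics/top0.png

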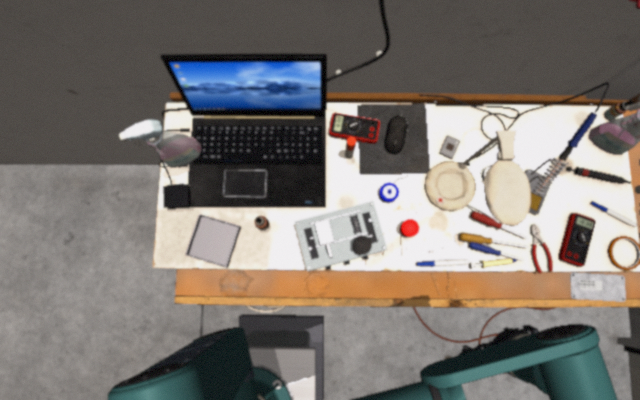

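View pics/scene0.png

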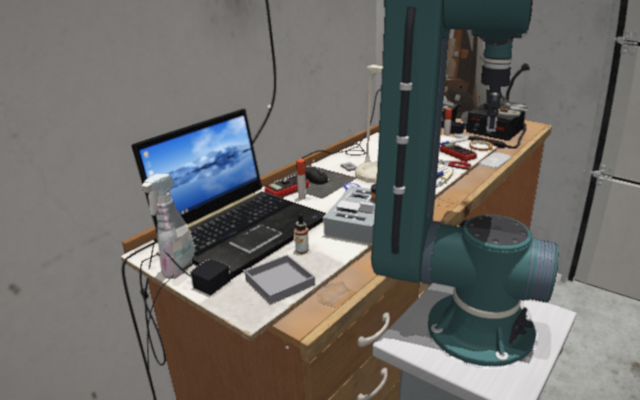

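The top view shows the simulator around (340,236), the pot with its black cap at (362,245), the red look-alike at (409,228), the tray at (214,240), the dropper at (262,222), the paint marker at (350,145), the spool at (388,192) and the pen at (445,263). I'll zoom in on the simulator.

Run:
```python
from h import *
import pickle
d=pickle.load(open("top.pkl","rb"))
save("crop1.png",cv2.resize(d["img"][185:280,180:310+120],None,fx=3.2,fy=3.2,interpolation=cv2.INTER_CUBIC))
for n,uv,z in [("simFL",(306,271),.055),("simc",(340,236),.055),("pot",(362,245),.096),("red",(409,228),.04),("tray",(214,240),.024),("drop",(262,222),.1),("pm",(350,143),.122),("spool",(388,192),.028),("pen",(445,263),.005)]:
    print(n,onplane(d,uv,z).round(3),depthpt(d,uv).round(3))
```

```text
simFL [ 0.344 -0.135  0.055] [ 0.345 -0.131 -0.021]
simc [ 0.433 -0.22   0.055] [ 0.433 -0.22   0.052]
pot [ 0.408 -0.272  0.096] [ 0.408 -0.272  0.096]
red [ 0.456 -0.398  0.04 ] [ 0.456 -0.398  0.04 ]
tray [0.422 0.11  0.024] [0.423 0.116 0.002]
drop [ 0.461 -0.027  0.1  ] [ 0.464 -0.023  0.078]
pm [ 0.658 -0.242  0.122] [ 0.658 -0.242  0.122]
spool [ 0.553 -0.348  0.028] [ 0.552 -0.347  0.033]
pen [ 0.368 -0.498  0.005] [ 0.368 -0.495  0.016]
```

View pics/crop1.png

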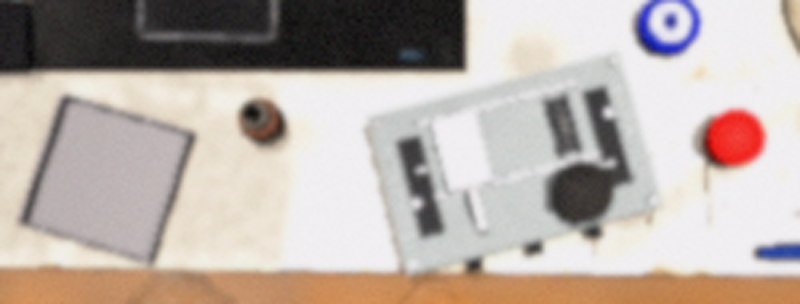

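```bash
cat >> h.py <<'E'
def cloud(d,st=None,box=None):
    u0,v0,u1,v1=box or (0,0,640,400)
    uv=np.stack(np.meshgrid(np.arange(u0,u1),np.arange(v0,v1)),-1).reshape(-1,2).astype(float)
    f=K(d); q=s=(uv-[d["cx"],d["cy"]])/f
    for _ in range(15): q=s/(1+d["k1"]*(q**2).sum(1,keepdims=True))
    z=d["z_map"][v0:v1,u0:u1].reshape(-1); R,o=cam(d,st)
    P=np.c_[q*z[:,None],z]@R.T+o; P[z==0]=np.nan
    return uv,P
E
python3 - <<'E'
from h import *
import pickle
d=pickle.load(open("top.pkl","rb"))
uv,P=cloud(d,box=(285,195,400,280))
m=(P[:,2]>.043)&(P[:,2]<.09)
mask=np.zeros((400,640),np.uint8); uu=uv[m].astype(int); mask[uu[:,1],uu[:,0]]=255
c=max(cv2.findContours(mask,0,1)[0],key=cv2.contourArea)
pts=np.array([onplane(d,p[0],.055)[:2] for p in c],np.float32)
r=cv2.minAreaRect(pts*1000);print("sim",r)
for n,b,lo,hi,z in [("tray",(180,205,250,275),.012,.04,.024),("pot",(340,220,385,270),.085,.11,.096),("drop",(248,205,280,245),.03,.12,.1)]:
    uv,P=cloud(d,box=b); m=(P[:,2]>lo)&(P[:,2]<hi); Q=P[m][:,:2]
    print(n,m.sum(),cv2.minAreaRect((Q*1000).astype(np.float32)),np.median(P[m][:,2]),Q.mean(0))
E
```

```text
sim ((434.587646484375, -219.7900390625), (130.30921936035156, 210.13031005859375), 15.370306015014648)
tray 436 ((434.052734375, 115.30618286132812), (164.67489624023438, 188.28982543945312), 0.4160301983356476) 0.02123295560768257 [0.45186555 0.11449877]
pot 298 ((409.05499267578125, -270.83441162109375), (44.433311462402344, 45.6229362487793), 44.69376754760742) 0.09545890183499639 [ 0.40829804 -0.27074912]
drop 154 ((467.1377258300781, -15.353752136230469), (31.991085052490234, 30.76520347595215), 45.48838424682617) 0.06261092426076065 [ 0.46461493 -0.0180814 ]
```

```bash
python3 -m creep '0 0 0 0.119; .0286 -.0196 .009 0; .0286 -.0196 .009 0; .0286 -.0196 .009 0; .0286 -.0196 .009 0; .0286 -.0196 .009 0; .0286 -.0196 .009 0; .0286 -.0196 .009 0; .0286 -.0196 .009 0; .0286 -.0196 .0 0; 0 0 0 0' 100
python3 - <<'E'
from h import *
import pickle
st=get_state(); d=get_image("wrist"); pickle.dump((st,d),open("w1.pkl","wb")); save("w1.png",d["img"])
print(st["eef_pos"],Ro.from_quat(st["tool_rot"]).as_matrix().round(3),st["time_s"],d["vfov"],d["k1"],np.round(d["tool_from_camera"],3))
E
```

```text
time_s: 1.48
eef_pos: [0.4099, -0.2696, 0.332]
tool_rot: [0.991, 0.135, -0.0, -0.001]
ft_force: [0.6, -0.1, 0.1]
opening: 0.0854
finger_force: 0.0
[ 0.40986749 -0.26959023  0.3320343 ] [[ 0.963  0.268 -0.001]
 [ 0.268 -0.963  0.001]
 [-0.001 -0.001 -1.   ]] 1.475 60.16760622335636 -0.06828901496999695 [[-0.    -0.946 -0.323  0.083]
 [ 1.    -0.    -0.001 -0.001]
 [ 0.001 -0.323  0.946  0.029]
 [ 0.     0.     0.     1.   ]]
```

View pics/w1.png

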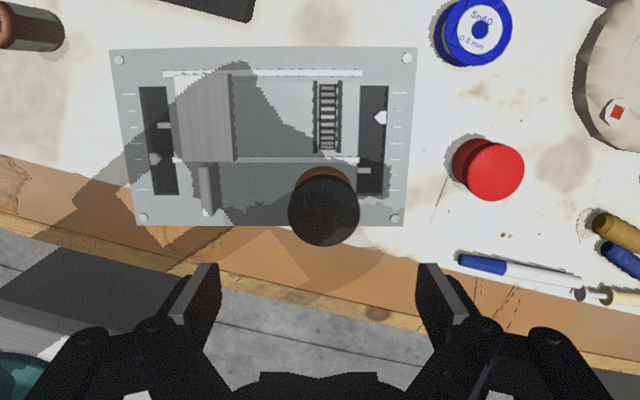

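The wrist view shows the panel square-on: left pointer bar at (163,125), left flag at (154,159), right pointer bar at (363,170), right flag at (380,118), and the pot at (324,207). Next I'll measure these in the panel frame.

```bash
cat >> h.py <<'E'
C=np.array([.4346,-.2198]); YAW=np.radians(15.37)
A=np.array([[np.cos(YAW),np.sin(YAW)],[-np.sin(YAW),np.cos(YAW)]])
def sim(P): return A@(np.asarray(P)[:2]-C)*1000
def unsim(p): return A.T@(np.asarray(p)/1000.)+C
def blobs(d,st,yc,z=.0545,thr=100,xr=(-25,60)):
    """bright blobs in the scale slot centred at sim y=yc"""
    q=np.array([proj(d,[*unsim(p),z],st) for p in [(x,yc+s) for x in np.linspace(*xr,40) for s in (-14,14)]])
    u0,v0=np.floor(q.min(0)).astype(int); u1,v1=np.ceil(q.max(0)).astype(int)
    g=cv2.cvtColor(np.ascontiguousarray(d["img"]),cv2.COLOR_RGB2GRAY)[v0:v1,u0:u1]
    dark=(g<thr).astype(np.uint8)
    n,l,s,c=cv2.connectedComponentsWithStats(dark); k=1+np.argmax(s[1:,4])
    hull=cv2.convexHull(np.argwhere(l==k)[:,::-1].astype(np.int32)); m=np.zeros_like(dark); cv2.fillConvexPoly(m,hull,1)
    hp=np.array([sim(onplane(d,h[0]+[u0,v0],.055,st)) for h in hull]); print("slot",hp.min(0).round(1),hp.max(0).round(1))
    b=(m&(1-dark)).astype(np.uint8); n,l,s,c=cv2.connectedComponentsWithStats(b)
    for i in range(1,n):
        if s[i,4]>=8: print("  blob",(c[i]+[u0,v0]).round(1),s[i,2:],"sim",sim(onplane(d,c[i]+[u0,v0],z,st)).round(1))
E
python3 - <<'E'
from h import *
import pickle
st,d=pickle.load(open("w1.pkl","rb"))
for uv in [(109,48),(417,48),(404,226),(137,226)]: print("corner",sim(onplane(d,uv,.055,st)).round(1))
for uv in [(163,125),(154,159),(363,170),(380,118)]: print("pt",sim(onplane(d,uv,.054,st)).round(1))
print("wheelR mid",sim(onplane(d,(327,117),.062,st)))
blobs(d,st,77);blobs(d,st,-77)
uv,P=cloud(d,st,(270,160,370,255)); m=(P[:,2]>.09)&(P[:,2]<.105)
print("pot",cv2.minEnclosingCircle((P[m][:,:2]*1000).astype(np.float32)),sim(P[m].mean(0)))
E
```

```text
corner [ 67.9 104. ]
corner [  66.3 -106. ]
corner [ -63.7 -107.3]
corner [-64.9 104.7]
pt [14.5 72.5]
pt [-10.6  82.8]
pt [-18.8 -73.1]
pt [ 19.4 -83.6]
wheelR mid [ 20.65683121 -45.77739465]
slot [-24.3  66.1] [41.4 87.3]
  blob [167.4 100.6] [ 2 10 11] sim [31.7 66.9]
  blob [142.9 122. ] [ 3 18 21] sim [17. 87.]
  blob [164.1 124.8] [15  6 80] sim [14.8 71.5]
  blob [173.8 158.6] [ 4 17 37] sim [-10.2  67.4]
  blob [153.6 158.7] [ 12  12 103] sim [-10.2  82.9]
slot [-24.7 -88.4] [ 41.3 -67.8]
  blob [360.3 154. ] [ 15  68 156] sim [ -6.7 -70.6]
  blob [381.8 117.2] [ 14  30 166] sim [ 20.  -84.8]
  blob [384.6 150.1] [ 2 27 28] sim [ -3.7 -88.2]
pot ((411.1785888671875, -271.15997314453125), 23.767393112182617) [-34.58707842 -43.17992052]
```

```bash
python3 -m creep '0 .001 .024 0; 0 0 .024 0; 0 0 .024 0; 0 0 .0235 0; 0 0 0 0; 0 0 0 0' 100 && python3 -m creep '0 0 0 0; 0 0 0 0; 0 0 0 0; 0 0 0 0; 0 0 0 0; 0 0 0 0; 0 0 0 0' 20
```

```text
time_s: 2.28
eef_pos: [0.4092, -0.2729, 0.2381]
tool_rot: [0.991, 0.133, 0.0, 0.001]
ft_force: [-0.5, 0.2, 0.6]
opening: 0.0855
finger_force: 0.0
time_s: 3.15
eef_pos: [0.4097, -0.2724, 0.2385]
tool_rot: [0.991, 0.134, 0.001, 0.001]
ft_force: [0.2, -0.1, 6.1]
opening: 0.0452
finger_force: 61.5
```

```bash
python3 -m creep '0 0 -.02 0; 0 0 -.03 0; 0 0 -.045 0; 0 0 0 0' 20 && python3 -m creep '.0112 -.0366 0 0; .0112 -.0366 0 0; .0112 -.0366 0 0; .0112 -.0366 0 0; .0112 -.0366 0 0; .0112 -.0366 0 0; .0112 -.0366 0 0; .0112 -.0366 0 0; .0112 -.0366 0 0; .0112 -.0366 0 0; 0 0 0 0; 0 0 0 0' && python3 -m creep '0 0 0 .14; 0 0 0 .14; 0 0 0 .14; 0 0 0 .136; 0 0 0 0; 0 0 0 0'
python3 - <<'E'
from h import *
import pickle
st=get_state(); d=get_image("wrist"); pickle.dump((st,d),open("w2.pkl","wb")); save("w2.png",d["img"])
print(st["eef_pos"],Ro.from_quat(st["tool_rot"]).as_matrix().round(3))
uv,P=cloud(d,st); m=(P[:,2]>.019)&(P[:,2]<.03)&(abs(P[:,0]-.42)<.09)&(abs(P[:,1]-.11)<.09)
mk=np.zeros(256000,np.uint8); mk[m]=255; save("m2.png",np.hstack([mk.reshape(400,640)]*1))
Q=(P[m][:,:2]*1000).astype(np.float32); print(m.sum(),cv2.minAreaRect(Q))
m=(P[:,2]>.09)&(P[:,2]<.25)&(np.hypot(P[:,0]-.42,P[:,1]-.11)<.04); print("pot",m.sum(),np.nanmax(P[m][:,2]),P[m].mean(0))
E
```

```text
time_s: 3.65
eef_pos: [0.41, -0.2726, 0.3361]
tool_rot: [0.991, 0.134, 0.003, 0.003]
ft_force: [-0.2, -1.4, -0.8]
opening: 0.0455
finger_force: 61.4
time_s: 5.15
eef_pos: [0.4201, 0.1102, 0.3309]
tool_rot: [0.991, 0.134, -0.001, 0.0]
ft_force: [0.5, -0.1, -0.9]
opening: 0.0452
finger_force: 61.6
time_s: 5.9
eef_pos: [0.4204, 0.1098, 0.3319]
tool_rot: [0.99, -0.143, -0.0, 0.0]
ft_force: [-1.6, 0.4, -0.1]
opening: 0.0452
finger_force: 61.6
[0.42044439 0.10978492 0.33193352] [[ 0.959 -0.284 -0.   ]
 [-0.284 -0.959 -0.   ]
 [-0.     0.    -1.   ]]
2024 ((423.95867919921875, 116.52656555175781), (115.28837585449219, 115.45125579833984), 74.09818267822266)
pot 30206 0.24855161261137051 [0.42951945 0.10758189 0.20667683]
```

View pics/w2.png

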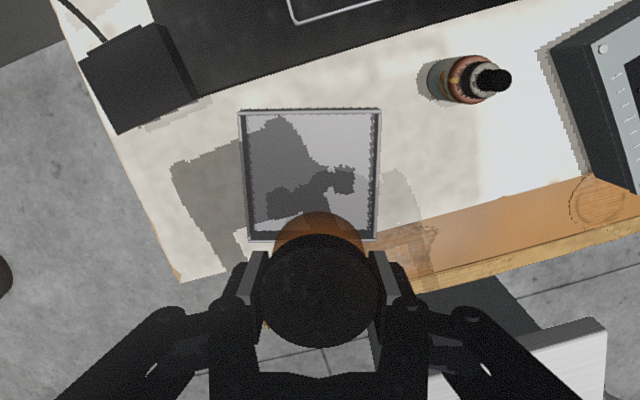

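The pot hangs upright in the grip. The tray rim measures 115 x 115 mm as specified, with its centre at (.424,.1165), so I can lower the pot.

```bash
python3 -m creep '.0016 -.0074 .02 0; 0 0 .03 0; 0 0 .03 0; 0 0 .03 0; 0 0 .02 0; 0 0 .01 0; 0 0 .003 0; 0 0 0 0; 0 0 0 0'
```

```text
time_s: 7.08
eef_pos: [0.4246, 0.1172, 0.1902]
tool_rot: [0.99, -0.144, 0.001, -0.0]
ft_force: [-0.1, -0.4, -1.0]
opening: 0.0455
finger_force: 61.6
```

```bash
python3 -m creep '0 0 .002 0; 0 0 .001 0; 0 0 .0005 0; 0 0 0 0'; python3 -m creep '0 0 0 0; 0 0 0 0; 0 0 0 0; 0 0 0 0; 0 0 0 0' 72
```

```text
time_s: 7.58
eef_pos: [0.4242, 0.1171, 0.1865]
tool_rot: [0.99, -0.144, 0.0, 0.0]
ft_force: [-3.2, 0.0, 4.7]
opening: 0.0455
finger_force: 62.0
time_s: 8.2
eef_pos: [0.4241, 0.1171, 0.1856]
tool_rot: [0.99, -0.144, -0.0, 0.0]
ft_force: [-0.7, -0.2, 1.1]
opening: 0.0617
finger_force: 0.0
```

```bash
python3 -m creep '0 0 -.02 0; 0 0 -.045 0; 0 0 -.045 0; 0 0 -.04 0; 0 0 0 -.139; 0 0 0 -.139; 0 0 0 -.139; 0 0 0 -.139; 0 0 0 0'
python3 - <<'E'
from h import *
st=get_state(); d=get_image("top")
print(st["eef_pos"])
uv,P=cloud(d,box=(150,180,300,290)); m=(P[:,2]>.036)&(P[:,2]<.055)&(np.hypot(P[:,0]-.424,P[:,1]-.1165)<.05); print("pot top",m.sum(),np.median(P[m],axis=0))
E
python3 -m creep '-.0089 .0467 0 0; -.0089 .0467 0 0; -.0089 .0467 0 0; -.0089 .0467 0 0; -.0089 .0467 0 0; -.0089 .0467 0 0; -.0089 .0467 0 0; -.0089 .0467 0 0; 0 0 0 0; 0 0 0 0' 0
```

```text
time_s: 9.32
eef_pos: [0.424, 0.1171, 0.3356]
tool_rot: [0.991, 0.133, -0.0, 0.0]
ft_force: [-0.5, -0.3, 1.3]
opening: 0.0612
finger_force: 0.0
[0.42403048 0.11711541 0.33563227]
pot top 223 [0.41984003 0.11330698 0.04407914]
time_s: 10.62
eef_pos: [0.4542, -0.2618, 0.3354]
tool_rot: [0.991, 0.133, -0.0, -0.001]
ft_force: [0.4, 0.4, 0.0]
opening: 0.0007
finger_force: 0.0
```

```bash
python3 -m creep '0 0 .03 0; 0 0 .03 0; 0 0 .03 0; 0 0 .007 0; 0 0 0 0' && python3 -m creep '0 0 .003 0; 0 0 .002 0; 0 0 0 0; 0 0 0 0'
python3 - <<'E'
from h import *
import pickle
st=get_state(); d=get_image("wrist"); pickle.dump((st,d),open("w3.pkl","wb")); save("w3.png",d["img"])
print(sim(st["eef_pos"])); blobs(d,st,-77)
E
```

```text
time_s: 11.25
eef_pos: [0.4545, -0.2612, 0.2391]
tool_rot: [0.991, 0.134, 0.0, -0.0]
ft_force: [0.6, -0.7, -0.6]
opening: -0.0002
finger_force: 0.0
time_s: 11.75
eef_pos: [0.4546, -0.2623, 0.2346]
tool_rot: [0.991, 0.133, 0.001, 0.001]
ft_force: [0.9, 0.8, 0.9]
opening: -0.0005
finger_force: 0.8
[  8.02537253 -46.24442667]
slot [-24.9 -99. ] [ 41.2 -61. ]
  blob [361.3 219.9] [ 17  40 310] sim [ 27.7 -65.8]
  blob [412.  235.1] [ 14  62 418] sim [ 19.6 -90.6]
  blob [398.8 234.2] [ 18  17 217] sim [ 20.2 -84.2]
  blob [411.8 288.8] [ 20  50 661] sim [-10.8 -93.4]
  blob [358.6 280.9] [ 11  14 107] sim [ -5.8 -65.8]
  blob [365.9 297.8] [ 28  18 261] sim [-16.  -69.9]
```

View pics/w3.png

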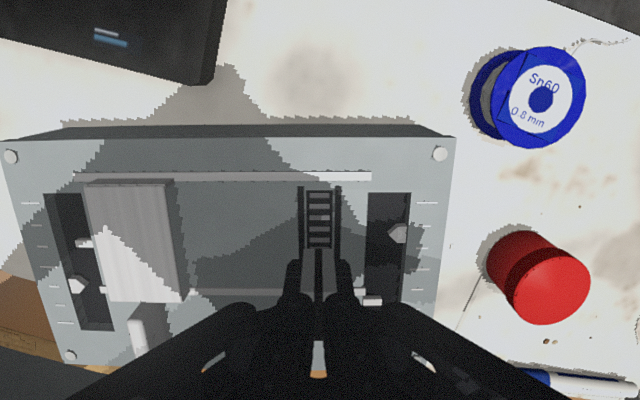

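The view from the wheel shows the right flag at (398,234), the right pointer bar at about (371,300) and the fingertip at the wheel's near half. I'll press 2 mm and stroke in +x.

```bash
python3 -m creep '0 0 .0015 0; 0 0 .001 0; 0 0 0 0' && python3 -m creep '.004 0 0 0; .004 0 0 0; .004 0 0 0; .004 0 0 0; .004 0 0 0; .002 0 0 0; 0 0 0 0'
python3 - <<'E'
from h import *
import pickle
st=get_state(); d=get_image("wrist"); pickle.dump((st,d),open("w4.pkl","wb")); save("w4.png",d["img"])
print(sim(st["eef_pos"])); blobs(d,st,-77)
E
```

```text
time_s: 12.18
eef_pos: [0.4544, -0.2623, 0.2317]
tool_rot: [0.991, 0.133, 0.0, 0.001]
ft_force: [0.3, -1.3, 4.9]
opening: -0.0
finger_force: 2.2
time_s: 13.05
eef_pos: [0.476, -0.2563, 0.2316]
tool_rot: [0.991, 0.134, 0.0, 0.0]
ft_force: [1.1, -1.7, 4.0]
opening: -0.0003
finger_force: 2.5
[ 30.20713038 -46.16601784]
slot [-25.  -99.4] [ 46.1 -60.5]
  blob [373.4 235.2] [ 54   9 215] sim [ 43.2 -71.2]
  blob [411.6 251.2] [11 18 98] sim [ 34.6 -90.1]
  blob [407.3 287.3] [ 32  41 660] sim [ 14.3 -89.9]
  blob [363.9 294.8] [ 29  35 311] sim [ 10.  -68.2]
```

```bash
cat >> h.py <<'E'
def strip(d,st,yc,name=None,z=.054):
    xs=np.arange(60,-26,-.25); ys=np.arange(yc+14,yc-14,-.25)
    m=np.array([[proj(d,[*unsim((x,y)),z],st) for y in ys] for x in xs],np.float32)
    im=cv2.remap(d["img"],m[...,0],m[...,1],cv2.INTER_LINEAR)
    if name: save(name,cv2.resize(im,None,fx=1.5,fy=1.5))
    g=cv2.cvtColor(im,cv2.COLOR_RGB2GRAY).astype(float); s=np.sign(yc)
    for nm,lo,hi in (("pointer",2.5,7),("flag",-7,-3)):
        k=(s*(yc-ys)>lo)&(s*(yc-ys)<hi); p=g[:,k].mean(1); b=(p>(p.min()+p.max())/2)|(p>75)
        e=np.flatnonzero(np.diff(np.r_[0,b.astype(int),0]))
        print(nm,[(xs[a:c].mean().round(1),(c-a)/4) for a,c in zip(e[::2],e[1::2])],p.min().round(),p.max().round())
E
python3 -m creep '0 0 -.008 0; -.0075 0 0 0; -.0075 0 0 0; -.007 0 0 0; 0 0 0 0'
python3 - <<'E'
from h import *
import pickle
st=get_state(); d=get_image("wrist"); pickle.dump((st,d),open("w5.pkl","wb"))
print(sim(st["eef_pos"]),st["eef_pos"]); strip(d,st,-77,"s5.png")
for n in (1,3,4): s,e=pickle.load(open(f"w{n}.pkl","rb")); print(n); strip(e,s,-77); 
s,e=pickle.load(open("w1.pkl","rb")); strip(e,s,77)
E
```

```text
time_s: 13.72
eef_pos: [0.4535, -0.2621, 0.2388]
tool_rot: [0.991, 0.133, -0.0, -0.0]
ft_force: [-0.7, 0.1, 0.2]
opening: 0.0002
finger_force: 0.0
[  7.0230581  -45.79931428] [ 0.45351104 -0.2620998   0.23880543]
pointer [(np.float64(50.5), np.float64(19.25)), (np.float64(-0.4), np.float64(5.5))] 25.0 180.0
flag [(np.float64(50.5), np.float64(19.25)), (np.float64(20.5), np.float64(7.75))] 27.0 181.0
1
pointer [(np.float64(50.5), np.float64(19.25)), (np.float64(25.8), np.float64(29.25)), (np.float64(10.1), np.float64(0.5)), (np.float64(8.6), np.float64(0.5)), (np.float64(5.8), np.float64(0.25)), (np.float64(-18.9), np.float64(5.0))] 41.0 194.0
flag [(np.float64(43.0), np.float64(34.25)), (np.float64(20.4), np.float64(10.5)), (np.float64(12.4), np.float64(3.5)), (np.float64(9.2), np.float64(0.75))] 44.0 217.0
3
pointer [(np.float64(50.5), np.float64(19.25)), (np.float64(-18.4), np.float64(6.0))] 23.0 204.0
flag [(np.float64(50.5), np.float64(19.25)), (np.float64(20.4), np.float64(7.5))] 27.0 182.0
4
pointer [(np.float64(50.6), np.float64(19.0)), (np.float64(2.6), np.float64(4.0))] 18.0 205.0
flag [(np.float64(50.6), np.float64(19.0)), (np.float64(19.8), np.float64(8.25))] 23.0 195.0
pointer [(np.float64(50.6), np.float64(19.0)), (np.float64(14.6), np.float64(5.0))] 45.0 173.0
flag [(np.float64(50.8), np.float64(18.75)), (np.float64(-10.2), np.float64(9.25))] 47.0 174.0
```

```bash
python3 -m creep '-.001 0 .004 0; 0 0 .0032 0; 0 0 0 0; .004 0 0 0; .0045 0 0 0; .0045 0 0 0; .004 0 0 0; .004 0 0 0; .004 0 0 0; 0 0 0 0' && python3 -m creep '0 0 -.008 0; -.008 0 0 0; -.008 0 0 0; -.009 0 0 0; 0 0 0 0'
python3 - <<'E'
from h import *
import pickle
st=get_state(); d=get_image("wrist"); pickle.dump((st,d),open("w6.pkl","wb"))
print(sim(st["eef_pos"]),st["eef_pos"]); strip(d,st,-77)
E
```

```text
time_s: 15.02
eef_pos: [0.478, -0.2556, 0.2322]
tool_rot: [0.991, 0.134, 0.001, 0.0]
ft_force: [2.1, 0.1, 3.7]
opening: -0.0001
finger_force: 2.1
time_s: 15.65
eef_pos: [0.4524, -0.2625, 0.2397]
tool_rot: [0.991, 0.133, -0.0, -0.0]
ft_force: [0.3, 0.0, 0.0]
opening: 0.0003
finger_force: 0.0
[  5.84753826 -45.8500776 ] [ 0.45239102 -0.26246032  0.2397029 ]
pointer [(np.float64(50.6), np.float64(19.0)), (np.float64(21.1), np.float64(5.0))] 26.0 181.0
flag [(np.float64(50.5), np.float64(19.25)), (np.float64(20.6), np.float64(8.0))] 29.0 181.0
```

```bash
python3 -m creep '0 0 -.025 0; 0 0 -.025 0; -.012 -.0403 0 0; -.012 -.0403 0 0; -.012 -.0403 0 0; 0 0 0 0; 0 0 .025 0; 0 0 .024 0; 0 0 0 0'
python3 - <<'E'
from h import *
import pickle
st=get_state(); d=get_image("wrist"); pickle.dump((st,d),open("w7.pkl","wb")); save("w7.png",d["img"])
print(sim(st["eef_pos"]),st["eef_pos"]); strip(d,st,77)
E
```

```text
time_s: 16.82
eef_pos: [0.3864, -0.1554, 0.2393]
tool_rot: [0.991, 0.133, -0.002, -0.001]
ft_force: [-0.1, 0.5, 0.6]
opening: 0.0002
finger_force: 0.0
[-29.43617371  74.86631761] [ 0.38637322 -0.15541342  0.23933663]
pointer [(np.float64(50.8), np.float64(18.75)), (np.float64(35.9), np.float64(10.5)), (np.float64(29.2), np.float64(0.75)), (np.float64(27.8), np.float64(0.25)), (np.float64(14.6), np.float64(5.0))] 29.0 217.0
flag [(np.float64(50.9), np.float64(18.5)), (np.float64(37.9), np.float64(6.0)), (np.float64(34.0), np.float64(0.75)), (np.float64(32.2), np.float64(0.25)), (np.float64(-10.1), np.float64(9.0))] 25.0 182.0
```

View pics/w7.png

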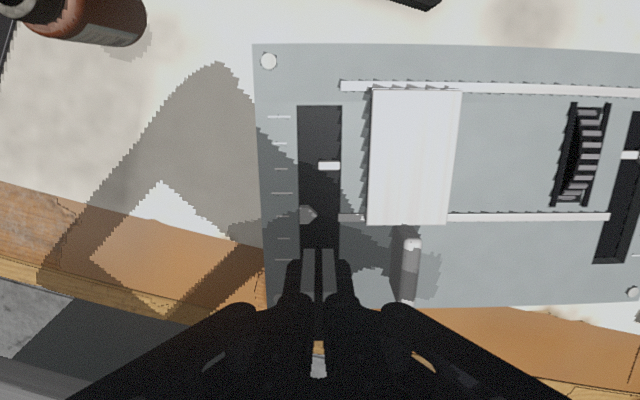

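The guard is clear to move: its fin is at (407,265), right of the shut fingertips at (318,275), and the strip between them is free. I'll push it right.

```bash
python3 -m creep '0 .01 0 0; 0 .01 0 0; 0 .01 0 0; 0 .01 0 0; 0 .01 0 0; 0 .01 0 0; 0 .01 0 0; 0 .01 0 0; 0 .01 0 0; 0 .005 0 0; 0 0 0 0'; python3 -m creep '0 .003 0 0; 0 .002 0 0; 0 0 0 0'
```

```text
time_s: 18.25
eef_pos: [0.4118, -0.2473, 0.2409]
tool_rot: [0.991, 0.133, -0.0, 0.0]
ft_force: [-0.5, 0.5, -0.3]
opening: -0.0
finger_force: 0.0
time_s: 18.62
eef_pos: [0.413, -0.2517, 0.2409]
tool_rot: [0.991, 0.134, -0.0, 0.0]
ft_force: [-0.9, 0.5, 0.4]
opening: 0.0003
finger_force: 0.2
```

Run:
```python
from h import *
import pickle
st=get_state(); d=get_image("wrist"); pickle.dump((st,d),open("w8.pkl","wb")); save("w8.png",d["img"])
print(sim(st["eef_pos"]),st["eef_pos"])
uv,P=cloud(d,st); S=(P[:,:2]-C)@A.T*1000
m=(P[:,2]>.064)&(P[:,2]<.073)&(S[:,0]>5)&(S[:,0]<35)&(abs(S[:,1])<90); print("hood",m.sum(),np.percentile(S[m],[2,98],axis=0))
```

```text
[-29.27128989 -24.99168329] [ 0.4129997  -0.25165623  0.24090112]
hood 5847 [[  5.64768376 -58.35811993]
 [ 34.4226485  -24.1898765 ]]
```

```bash
python3 -m creep '0 .002 0 0; 0 .002 0 0; 0 .001 0 0; 0 .0005 0 0; 0 0 0 0'
python3 - <<'E'
from h import *
st=get_state(); d=get_image("wrist")
print(sim(st["eef_pos"]),st["ft_force"])
uv,P=cloud(d,st); S=(P[:,:2]-C)@A.T*1000
m=(P[:,2]>.064)&(P[:,2]<.073)&(S[:,0]>5)&(S[:,0]<35)&(abs(S[:,1])<90); print("hood",m.sum(),np.percentile(S[m],[2,98],axis=0))
E
```

```text
time_s: 19.3
eef_pos: [0.4144, -0.2564, 0.2409]
tool_rot: [0.991, 0.134, -0.0, -0.001]
ft_force: [-1.3, 5.6, 1.7]
opening: 0.0
finger_force: 2.6
[-29.20474287 -29.96145894] [-1.33832477  5.62773905  1.7369293 ]
hood 5887 [[  5.63778471 -62.77702724]
 [ 34.47159038 -28.38502222]]
```

Guard is at its end stop: 5.6 N on the fin and the hood centred at y = -45.6. Now the left wheel.

```bash
python3 -m creep '0 -.012 0 0; 0 0 -.025 0; 0 0 -.025 0; .0207 -.0207 0 0; .0207 -.0207 0 0; .0207 -.0207 0 0; 0 0 0 0; 0 0 .025 0; 0 0 .026 0; 0 0 0 0' && python3 -m creep '0 0 .004 0; 0 0 .004 0; 0 0 0 0'; python3 -c "
from h import *
print(sim(get_state()['eef_pos']))"
```

```text
time_s: 20.6
eef_pos: [0.4536, -0.1692, 0.2379]
tool_rot: [0.991, 0.133, -0.002, -0.001]
ft_force: [-0.3, 0.1, 0.6]
opening: 0.0001
finger_force: 0.0
time_s: 20.98
eef_pos: [0.4553, -0.1695, 0.2333]
tool_rot: [0.991, 0.133, 0.001, 0.001]
ft_force: [-0.1, -0.6, 3.5]
opening: 0.0
finger_force: 1.4
[33.26074872 42.97430905]
```

```bash
python3 -m creep '0 0 .0013 0; 0 0 0 0; -.004 0 0 0; -.005 0 0 0; -.005 0 0 0; -.005 0 0 0; -.005 0 0 0; -.0036 0 0 0; -.002 0 0 0; 0 0 0 0' && python3 -m creep '0 0 -.008 0; 0 0 0 0'
python3 - <<'E'
from h import *
st=get_state(); d=get_image("wrist"); save("w9.png",d["img"])
print(sim(st["eef_pos"]),st["eef_pos"]); strip(d,st,77,"s9.png")
E
```

```text
time_s: 22.22
eef_pos: [0.4258, -0.177, 0.2304]
tool_rot: [0.991, 0.133, -0.001, -0.0]
ft_force: [-1.0, -2.4, 4.0]
opening: 0.0004
finger_force: 2.3
time_s: 22.48
eef_pos: [0.4261, -0.1763, 0.2384]
tool_rot: [0.991, 0.134, -0.0, -0.001]
ft_force: [0.2, 0.6, -0.0]
opening: -0.0001
finger_force: 0.0
[ 3.34034113 44.16421853] [ 0.42611509 -0.17632998  0.23837831]
pointer [(np.float64(50.8), np.float64(18.75)), (np.float64(-11.1), np.float64(5.5))] 20.0 112.0
flag [(np.float64(50.8), np.float64(18.75)), (np.float64(-9.6), np.float64(10.5))] 23.0 107.0
```

```bash
python3 -m creep '0 0 -.03 0; -.015 .015 -.04 0; -.02 .02 -.03 0; 0 0 0 0; 0 0 0 0'
python3 - <<'E'
from h import *
st=get_state(); d=get_image("wrist"); t=get_image("top"); save("w10.png",np.vstack([d["img"][:280],t["img"][120:290]]))
print(st["eef_pos"],st["ft_force"]); strip(d,st,77); strip(d,st,-77)
E
```

```text
time_s: 23.15
eef_pos: [0.4016, -0.2194, 0.3373]
tool_rot: [0.991, 0.134, -0.001, -0.001]
ft_force: [0.1, 0.7, 0.2]
opening: -0.0003
finger_force: 0.0
[ 0.40159844 -0.21935729  0.33726097] [0.12081005 0.73951767 0.24376545]
pointer [(np.float64(51.0), np.float64(18.25)), (np.float64(-11.5), np.float64(4.75))] 38.0 149.0
flag [(np.float64(51.0), np.float64(18.25)), (np.float64(-10.0), np.float64(9.25))] 42.0 162.0
pointer [(np.float64(50.8), np.float64(18.75)), (np.float64(20.8), np.float64(5.25))] 58.0 223.0
flag [(np.float64(50.8), np.float64(18.75)), (np.float64(20.4), np.float64(9.0))] 51.0 219.0
```

View pics/w10.png

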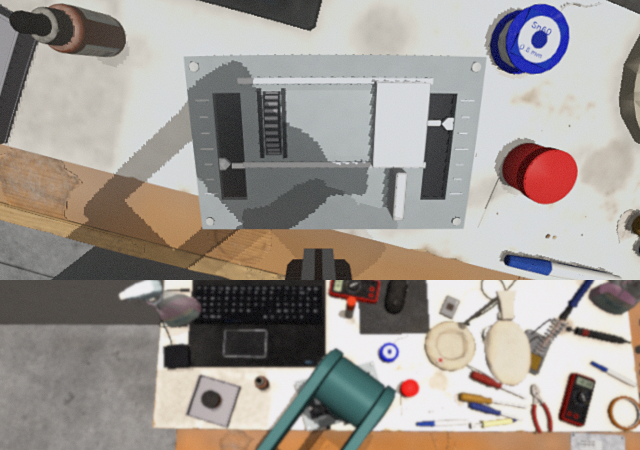

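Both pointers sit level with their flags: left at (237,165) against (224,163), right at (433,123) against (448,123). The guard covers the right wheel, the pot stands in the tray, and nothing else has moved, so I'm handing in.

```bash
python3 -c "
from plant import *
print(finish_job())"
```

```text
the job is handed in; nothing more can be done
None
```

I handed the job in at about 23 s: the flux pot stands upright in the tray, both pointers measure within 1.5 mm of their flags, the guard is at its right-hand stop, and the last pictures show the other things on the desk undisturbed; the hand-in gave no verdict.

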